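# Hang up the filling funnel, then fit the grinder lid and hold it at pulse

## Task

The filling funnel is still sitting in the mouth of the bean grinder: lift it out and hang it by its arched handle on the hook of the stand, letting go of it there. Then drop the grinder's lid into its bayonet collar and turn it clockwise against the spring to the green pulse mark, halfway to the red lock mark, never going on to the lock click. The spring turns the lid back if it is let go, so finish while still gripping the lid and holding it at pulse, and leave the other things on the table where they are.

Things in the scene. Friction and masses are not known exactly. Their poses are not given: they have to be found in the camera images.
- grinder: Battery bean grinder, fixed on suction feet: round, 116 mm across, 130 mm high, black, steel band, white collar on top. Origin: centre of its underside, z up, yaw within 0.6 rad. Bayonet collar: mouth 80 mm wide; two lips 5 mm thick overhang a channel 96 mm wide in which the lid's lugs turn; entry slots 20 mm wide at the grinder's +x and -x, black marks there. Turns clockwise only.
- grinder_mouth (a point): Centre of the mouth, level with the collar's top face 130 mm above the table, with the grinder's axes: x points at an entry slot. Lid turn is counted clockwise, seen from above, from the lid's x along this x.
- pulse_mark (a point): One of two green bars on the collar's top, 53.5 mm from the axis, 36 degrees (0.63 rad) clockwise of an entry slot; the other lies across the mouth from it. Red lock bars lie at 72 degrees. Spring balls make the lock click: the lugs start to touch them at about 48 degrees of lid turn, ride on them from 54 and are locked past them at 74.
- grinder_switch (a joint): Angle (rad) of the sprung ring inside the collar that the lid's lugs push: 0 at rest, growing clockwise seen from above, up to 1.27. Reads about 0.07 less than the lid's turn; about 0.56 at the pulse mark. Its spring turns the lid back with 0.10 Nm at rest, 0.21 Nm at pulse.
- lid: Grinder lid, 140 g, black disc 96 mm across, 12 to 16 mm above the origin; below it a plug 76 mm across with a lug at +x and -x at its foot (14 mm wide, 5 high, reaching 45 mm out); white pointers above the lugs. Same after half a turn. Starts on its plug on the table at the right, any yaw. Origin: centre of its underside. Home: disc on the collar, origin 12 mm below its top, 2 mm play.
- lid_grip (a point): Grip point on the lid's axis, 48 mm above its origin, in the orange upright fin that runs along the lid's x: 64 mm long, 16 mm thick, top 54 mm above the origin. The low dome round its foot reaches 26 mm.
- funnel: Steel filling funnel, 130 g, rim 100 mm across, 54 mm above the origin; spout 72 mm across and 10 mm long under a 92 mm flange that rests on the grinder's collar at the start. A rigid upright arched copper handle spans it along its y axis, 9 mm round bar, sides down to the rim at y = +/-48 mm. Same after half a turn. Origin: centre of the spout's lower end, z up.
- funnel_bail (a point): Middle of the handle's level top (76 mm long along the funnel's y), on the bar's centre line, 109 mm above the funnel's origin; the funnel's axes.
- hook_stand: Fixed dark steel stand: round foot 120 mm across, post 12 mm thick, 214 mm high with a brass ball, one hook of 10 mm round bar to its -x side: it leaves the post 196 mm up, sinks to a level dip (centre line 180 mm up, 78 to 96 mm from the post's axis) and turns up to a tip 205 mm high, 112 mm out. Origin: centre of the foot's underside; yaw within 0.35 rad.
- hook_seat (a point): Top of the hook's bar in the middle of the dip, 87 mm from the post's axis, 185 mm high, with the stand's axes (-x towards the tip). A 9 mm handle hung there has its centre line 5 mm above this point.
- bowl: Blue ceramic bowl, 116 mm across, 50 mm high, at the robot's right; leave it alone. Origin: centre of its underside.
- jar: Clear glass jar with a bail lid, 94 mm across, 149 mm high, at the back; leave it alone. Origin: centre of its underside.
- opener: Flat steel bottle opener lying on the table, 122 mm long, 36 mm wide, 4 mm thick, at the robot's near left; leave it alone. Origin: in its handle, near the head, on its underside.
- mug: White mug, 76 mm across, 75 mm high, standing on the small wooden turntable (200 mm across, 30 mm high) at the back; leave it alone. Origin: centre of its underside.
There are look-alikes about, which are no part of the job. Leave any yellow look-alike of the lid alone.

How it is judged:
By the outcome, as a careful person would: the job done as asked, in the order asked, and still so for the second after the job is handed in, while the arm keeps its last pose, push and grip.
It also fails if it takes over 56 s, if anything falls off the work surface, if the arm or the gripper's body presses on something with over 40 N, if the wrist force passes 120 N, or if a joint passes its speed limit or range.

## Robot

A 6-joint arm with a two-finger parallel gripper is mounted at the origin on the work surface. World frame = base frame: x ahead of the robot, y to its left, z up, the work surface at z = 0. Lengths are in m, angles in rad, forces in N, time in s.
With the tool pointing down it reaches from about 0.4 to 0.825 m from the base axis. Payload 7 kg.
Tool frame: the origin (TCP) lies at the very end of the fingers, on their centre line; the grasp point (between the pads) lies 19 mm behind it; z points along the fingers, y is the direction in which the jaws open and shut (so a half turn about z gives the same grasp; the last joint's range is limited). The gripper opens to 88 mm and grips with 3 to 60 N. Pads are 19 mm wide; open, the fingers measure 130 mm over their backs; the gripper's body (78 mm by 193 mm) begins 47 mm behind the grasp point.
Start: joints at [-0.82, 0.359, 0.012, 0, -1.224, -0.288], TCP at [0.301, -0.604, 0.227] pointing down, gripper open.
Joint ranges: [-3.07, 3.07], [-1.43, 2.12], [-1.02, 1.25], [-3.03, 1.67], [-3.05, -0], [-3.03, 3.03]. Speed limits (rad/s): [2.39, 2.39, 3.01, 3.14, 3.14, 3.14].

## Interface

Orientations are given as [roll, pitch, yaw] about the fixed x, y, z axes, in that order (R = Rz(yaw) Ry(pitch) Rx(roll)).
In Python, from station import arm gives the robot as it stands.
- The arm moves only by the shell command python3 -m inch 'ROWS' [FORCE]. ROWS is text: rows parted by semicolons, each of 7 numbers parted by spaces: the closure, from 0 (fully open) to 1 (shut), then the shift along the tool's x, y, z each as a share of 300 mm, from -1 to 1, then the turn, a rotation vector about the tool's x, y, z each as a share of 60 degrees, from -1 to 1. In form: grip tx ty tz rx ry rz; .... A call has 1 to 12 rows; each row is the pose to reach, as a shift and turn from the pose commanded when the call began, along the tool's axes at that moment; what a row does not reach only later rows make up. A row lasts 1/10 s, in which the tool goes at most 50 mm and 8.59 degrees, less where a joint would pass 70% of its speed; a pose out of reach is approached as far as the arm can. A call with a number of a shift or a turn outside -1 to 1 is refused whole. A call with a gripper value outside its range is refused whole. The fingers move at their own pace and stop on an object; FORCE is the grip in N (left out, the last holds). Time passes only in rows, so rows that repeat a pose let the fingers close. It gives the time, the measured TCP pose, the force and the opening at its end, in the units of the state.
- arm.get_state(): the state, without advancing time (a new reading comes with each control period).
- arm.grab_frame(name): name is "side" or "top"; returns a dict with "img" (400x640x3 uint8, red, green, blue), "range_z" (400x640 float32, m along the optical axis (not along the pixel's ray), 0 where there is no reading), "fx", "fy", "cx", "cy" (pixels), "extrinsics" (4x4, takes a point from world to camera coordinates). Camera axes: x right, y up, looking along -z (the intrinsics and any distortion apply to the point x, -y, -z); pixel columns grow to the right and rows downward; lengths in m; the calibration is good to about 2 mm. A picture is of the moment at which its call begins.
- arm.job_done(): hands the job in, once; it reports no verdict.
The state is a dict: "t": time; "q": joint angles; "qd": joint speeds; "joint_efforts": joint torques, N m; "eef_pos": TCP position; "ee_rot": TCP orientation; "force": force on the tool from outside, world axes, zero at the start; "moment": the same for the moment, N m; "width": finger opening in m.
Only numpy, scipy, OpenCV 4.12 (cv2) and the standard library are available. Lean on these libraries where they do the work, as an engineer would, in place of code of your own. Each camera call takes 0.05 s, during which the arm holds its last target.

## Working session

There is one attempt and no reset: what is moved stays moved. The work goes in short steps, Python scripts to look and compute and a shell command to move; the robot and the scene stay as the last step left them, time stands still between calls to the robot, and variables do not carry over. Pictures are saved under pics/ and viewed, and the job is handed in when it is done.

```bash
mkdir -p pics; ls; cat > h.py <<'E'
import numpy as np, cv2
from station import arm
from scipy.spatial.transform import Rotation as R
def grab(n,save=None):
    f=arm.grab_frame(n)
    if save: cv2.imwrite('pics/'+save,f['img'][:,:,::-1])
    return f
def world(f):
    z=f['range_z'].astype(float); v,u=np.mgrid[0:400,0:640]
    x=(u-f['cx'])/f['fx']*z; y=-(v-f['cy'])/f['fy']*z
    P=np.stack([x,y,-z],-1); E=np.array(f['extrinsics'])
    W=(P-E[:3,3])@E[:3,:3]; W[z==0]=np.nan
    return W
def proj(f,p):
    E=np.array(f['extrinsics']); c=E[:3,:3]@np.array(p)+E[:3,3]
    return f['cx']+f['fx']*c[0]/-c[2], f['cy']-f['fy']*c[1]/-c[2]
E
python3 - <<'E'
from h import *
for n in('top','side'):
    f=grab(n,n+'0.png'); print(n,f.keys(),f['fx'],f['cx'],f['cy'],np.array(f['extrinsics']).round(3).tolist())
    np.savez('f_%s0.npz'%n,**{k:f[k] for k in('img','range_z','fx','fy','cx','cy','extrinsics')})
s=arm.get_state();print(s)
E
```

```text
pics
top dict_keys(['img', 'range_z', 'fx', 'fy', 'cx', 'cy', 'extrinsics']) 501.4284131323617 314.89362755702376 209.80149259219715 [[0.013, -1.0, 0.011, -0.019], [0.996, 0.014, 0.085, -0.571], [-0.085, 0.01, 0.996, -1.269], [0.0, 0.0, 0.0, 1.0]]
side dict_keys(['img', 'range_z', 'fx', 'fy', 'cx', 'cy', 'extrinsics']) 458.9614894054391 313.78526793423146 199.2421246290496 [[-0.893, -0.45, 0.013, 0.488], [0.338, -0.65, 0.681, -0.294], [-0.298, 0.612, 0.732, -1.149], [0.0, 0.0, 0.0, 1.0]]
{'t': 0.1, 'q': array([-8.19887768e-01,  3.59330468e-01,  1.11321810e-02, -3.04082479e-04,
       -1.22412259e+00, -2.88098781e-01]), 'qd': array([-0.00084207, -0.00198198,  0.00250853,  0.00038841,  0.00090129,
        0.00131246]), 'joint_efforts': array([-1.34883878e-03, -5.84162271e+01,  2.93753332e+01,  7.01554388e+00,
        1.01957854e-02, -5.87457703e-05]), 'eef_pos': array([ 0.30112856, -0.6035992 ,  0.2256994 ]), 'ee_rot': array([ 3.14004970e+00, -1.59121953e-04, -2.67888629e+00]), 'force': array([-1.09831855, -0.43235161,  0.77101826]), 'moment': array([ 0.00333509, -0.01748427,  0.03010318]), 'width': 0.08758312464444634}
```

View pics/top0.png

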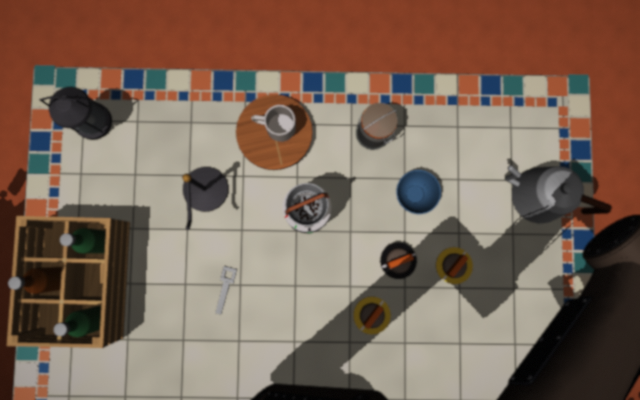

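View pics/side0.png

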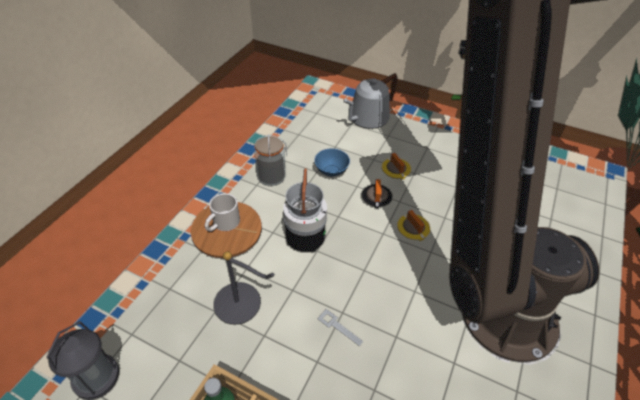

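The top view shows the grinder and funnel at (307,207), the black lid at (399,260), yellow look-alikes at (454,265) and (372,316), and the stand at (207,188). I'll zoom in and measure.

```bash
python3 - <<'E'
from h import *
f=dict(np.load('f_top0.npz')); W=world(f); im=f['img'][:,:,::-1]
a=cv2.resize(im[140:290,165:325],None,fx=5,fy=5)[:600]; cv2.imwrite('pics/z1.png',cv2.resize(im[145:245,170:340],(0,0),fx=4.5,fy=4.5,interpolation=cv2.INTER_CUBIC))
cv2.imwrite('pics/z2.png',cv2.resize(im[230:340,340:480],(0,0),fx=5,fy=5,interpolation=cv2.INTER_CUBIC))
h=W[...,2]
v=cv2.applyColorMap((np.nan_to_num(np.clip(h,0,.26))/.26*255).astype(np.uint8),cv2.COLORMAP_JET)
cv2.imwrite('pics/z3.png',cv2.resize(v[145:245,170:340],(0,0),fx=4.5,fy=4.5,interpolation=cv2.INTER_NEAREST))
cv2.imwrite('pics/z4.png',cv2.resize(v[230:340,340:480],(0,0),fx=5,fy=5,interpolation=cv2.INTER_NEAREST))
g=dict(np.load('f_side0.npz'))['img'][:,:,::-1]
cv2.imwrite('pics/z5.png',cv2.resize(g[150:330,180:340],(0,0),fx=3.3,fy=3.3,interpolation=cv2.INTER_CUBIC))
E
```

```text
(no output)
```

View pics/z1.png

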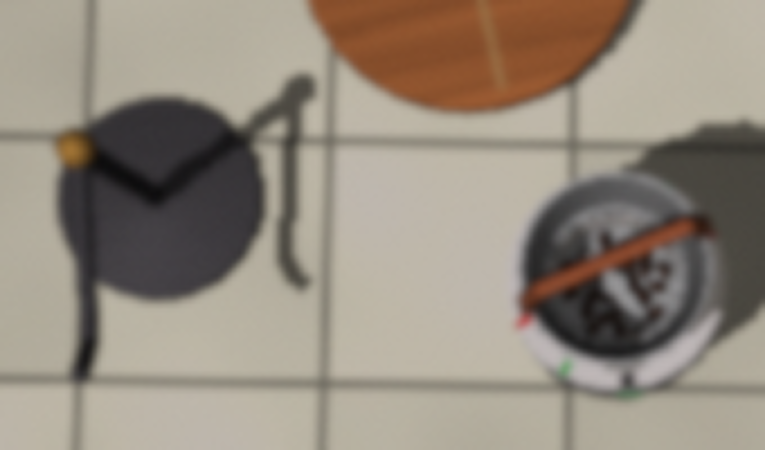

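View pics/z3.png

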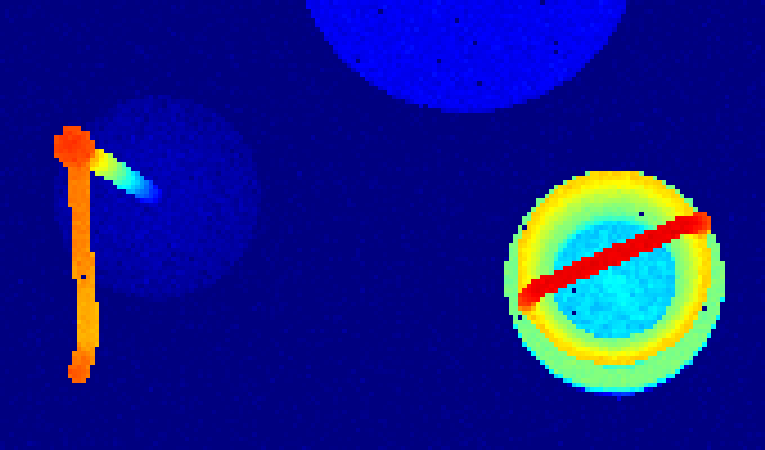

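View pics/z2.png

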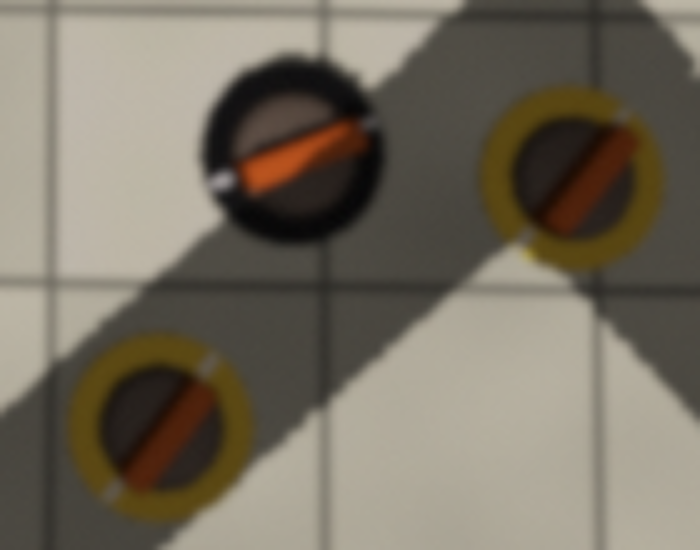

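View pics/z5.png

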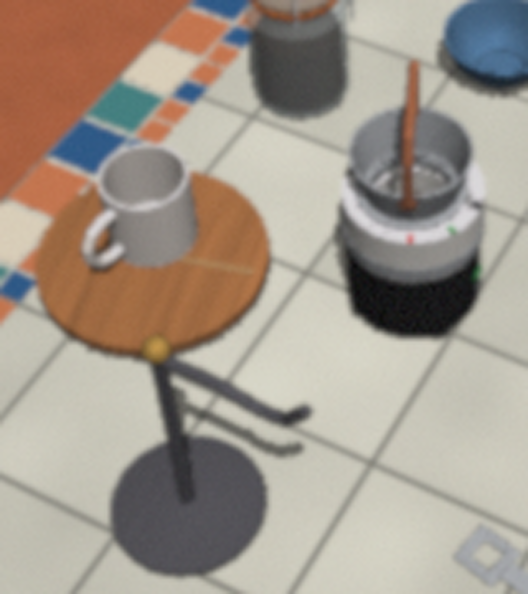

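```bash
cat > meas.py <<'E'
from h import *
def pca(P):
    c=P.mean(0); u,s,vt=np.linalg.svd(P-c,full_matrices=False); return c,vt[0],s/np.sqrt(len(P))
if __name__=='__main__':
  for n in('top','side'):
    f=dict(np.load(f'f_{n}0.npz')); W=world(f); im=f['img'].astype(int)
    x,y,z=W[...,0],W[...,1],W[...,2]
    print(n)
    # table z
    t=(abs(z)<.015); print(' table',np.median(z[t]))
    # bail bar
    m=(z>.215)&(z<.25)&(abs(x-.6)<.12)&(abs(y-0)<.12)
    P=W[m]; print(' bail n',len(P)); c,d,s=pca(P); print(c,d,np.arctan2(d[1],d[0]),P.min(0),P.max(0),np.percentile(P[:,2],[50,90]))
    # collar
    m=(z>.124)&(z<.136)&(abs(x-.6)<.12)&(abs(y-0)<.12); P=W[m]; print(' collar',len(P),P.min(0),P.max(0),np.median(P[:,2]))
    m=(z>.168)&(z<.182)&(abs(x-.6)<.12)&(abs(y-0)<.12); P=W[m]; print(' rim',len(P),P.min(0),P.max(0))
    # stand
    m=(z>.14)&(z<.2)&(y>.1)&(y<.4)&(x>.45)&(x<.75); P=W[m]; c,d,s=pca(P); print(' hook',len(P),c,d,P.min(0),P.max(0))
    m=(z>.203)&(y>.1)&(y<.4)&(x>.45)&(x<.75); P=W[m]; print(' ball',len(P),P)if len(P)<8 else print(' ball+tip',len(P),P.mean(0),P.min(0),P.max(0))
    # fin
    m=(z>.045)&(z<.06)&(abs(x-.47)<.06)&(abs(y+.19)<.08); P=W[m]; print(' fin',len(P)); 
    if len(P)>4:
      c,d,s=pca(P); print(c,d,np.arctan2(d[1],d[0]),s,P.min(0),P.max(0))
    m=(z>.008)&(z<.022)&(abs(x-.47)<.06)&(abs(y+.19)<.07); P=W[m]; print(' disc',len(P),P.min(0),P.max(0))
E
python3 meas.py
```

```text
top
 table -0.00033507380718732476
 bail n 181
[0.57081338 0.01183031 0.23074419] [-0.41099266  0.91157623 -0.01066797] 1.9943646472415162 [ 0.54885161 -0.03323188  0.21534952] [0.59412304 0.05622732 0.23707663] [0.23185365 0.23430802]
 collar 515 [ 0.51364535 -0.04599307  0.12434927] [0.62571247 0.06811086 0.13592542] 0.12991088859336242
 rim 226 [ 0.52289516 -0.03734844  0.16800423] [0.62013656 0.05896438 0.18111215]
 hook 231 [0.57330665 0.27498653 0.18689895] [-0.99390341 -0.03014734  0.10605262] [0.51173152 0.26847677 0.1403298 ] [0.62960639 0.28229955 0.19961704]
 ball+tip 70 [0.61274768 0.27666288 0.20978039] [0.50913319 0.26901107 0.20313683] [0.63309121 0.28639859 0.2162663 ]
 fin 167
[ 0.44493648 -0.22556993  0.05295985] [-0.37140119  0.9284645  -0.00385047] 1.9513169969616158 [0.01836616 0.00468886 0.00254025] [ 0.42733025 -0.25628954  0.04567124] [ 0.46297009 -0.19453731  0.05993335]
 disc 452 [ 0.41088678 -0.25903204  0.00891744] [ 0.49118663 -0.12990616  0.02198406]
side
 table -0.0003500291005668899
 bail n 107
[0.56706117 0.02060447 0.23002733] [-0.41103432  0.9061159
[... 188 characters left out ...]
7594 0.07128231 0.13589882] 0.12994191250589726
 rim 189 [ 0.5216359  -0.03934857  0.16810836] [0.62082475 0.06147924 0.17898883]
 hook 276 [0.58008314 0.27889819 0.18457926] [-0.98337782 -0.05462606  0.17315906] [0.50859662 0.27023952 0.14014178] [0.6295777  0.28528373 0.19985254]
 ball+tip 68 [0.60737403 0.28006688 0.20894819] [0.50871544 0.27084437 0.2031964 ] [0.63225866 0.2885323  0.21475197]
 fin 96
[ 0.44466992 -0.22345779  0.05202658] [-0.37946581  0.92517217 -0.0078842 ] 1.9600279310229607 [0.0196862  0.00499654 0.00246917] [ 0.42718874 -0.25946543  0.0451434 ] [ 0.46251698 -0.19414375  0.0569004 ]
 disc 271 [ 0.41038092 -0.2592662   0.00900105] [ 0.49254214 -0.17725162  0.02186915]
```

```bash
cat > m2.py <<'E'
from h import *
from scipy.optimize import minimize_scalar, least_squares
# collar outer silhouette circle via rectified image at z=.13
f=dict(np.load('f_top0.npz'));W=world(f);z=W[...,2]
for n in('top','side'):
    f=dict(np.load(f'f_{n}0.npz'));W=world(f);x,y,z=[W[...,i] for i in range(3)]
    m=(abs(z-.13)<.006)&(abs(x-.57)<.08)&(abs(y-.013)<.08)
    P=W[m][:,:2]; c=np.array([.57,.013])
    # outer boundary: bin by angle
    def outer(P,c):
        a=np.arctan2(*(P-c).T[::-1]); r=np.hypot(*(P-c).T); o=[]
        for b in np.linspace(-np.pi,np.pi,37)[:-1]:
            k=(a>=b)&(a<b+np.pi/18)
            if k.sum()>3: i=np.argsort(r[k])[-2]; o.append(P[k][i])
        return np.array(o)
    o=outer(P,c)
    s=least_squares(lambda p:np.hypot(o[:,0]-p[0],o[:,1]-p[1])-p[2],[.57,.013,.058],loss='soft_l1',f_scale=.001)
    print(n,'collar fit',s.x,'rms',np.sqrt(np.mean(s.fun**2)))
    # lid disc
    m=(abs(z-.016)<.004)&(abs(x-.445)<.055)&(abs(y+.225)<.055); P=W[m][:,:2]; o=outer(P,np.array([.445,-.225]))
    s=least_squares(lambda p:np.hypot(o[:,0]-p[0],o[:,1]-p[1])-p[2],[.445,-.225,.048],loss='soft_l1',f_scale=.001)
    print('   lid disc',s.x,s.cost)
    # stand foot
    m=(z>.004)&(z<.02)&(abs(x-.61)<.12)&(abs(y-.27)<.12); P=W[m][:,:2]; o=outer(P,np.median(P,0))
    s=least_squares(lambda p:np.hypot(o[:,0]-p[0],o[:,1]-p[1])-p[2],[.6,.27,.06],loss='soft_l1',f_scale=.001)
    print('   foot',len(P),s.x)
    m=(z>.13)&(z<.22)&(abs(x-.57)<.09)&(abs(y-.277)<.03)
    P=W[m]
    for lo in np.arange(.50,.64,.01):
        k=(P[:,0]>=lo)&(P[:,0]<lo+.01)
        if k.sum()>2: print('   %.3f n%d y %.4f zmed %.4f zmax %.4f'%(lo,k.sum(),np.median(P[k,1]),np.median(P[k,2]),P[k,2].max()))
# polar unwraps
C=np.array([.569,.0125])
for n in('top','side'):
    f=dict(np.load(f'f_{n}0.npz'))
    ang=np.radians(np.arange(0,360,.5)); rr=np.linspace(.044,.062,37)
    mx=np.zeros((37,720),np.float32);my=mx.copy()
    for i,r in enumerate(rr):
        for j,a in enumerate(ang):
            mx[i,j],my[i,j]=proj(f,[C[0]+r*np.cos(a),C[1]+r*np.sin(a),.13])
    I=cv2.remap(f['img'][:,:,::-1].copy(),mx,my,cv2.INTER_CUBIC)
    I=cv2.resize(I,None,fx=1,fy=4)
    for d in range(0,360,30): cv2.putText(I,str(d),(2*d,10),0,.35,(255,0,0),1)
    cv2.imwrite(f'pics/polar_{n}.png',I)
a=cv2.imread('pics/polar_top.png');b=cv2.imread('pics/polar_side.png');cv2.imwrite('pics/polar.png',np.vstack([a,b]))
E
python3 m2.py
```

```text
top collar fit [0.56919772 0.01102797 0.05650209] rms 0.005784289830805003
   lid disc [ 0.44502859 -0.22637784  0.04621237] 9.584823561481979e-06
   foot 1632 [0.610007   0.26719523 0.11523837]
   0.500 n3 y 0.2724 zmed 0.2025 zmax 0.2031
   0.510 n20 y 0.2721 zmed 0.2014 zmax 0.2081
   0.520 n19 y 0.2724 zmed 0.1933 zmax 0.2017
   0.530 n25 y 0.2733 zmed 0.1830 zmax 0.1868
   0.540 n20 y 0.2736 zmed 0.1833 zmax 0.1866
   0.550 n20 y 0.2744 zmed 0.1857 zmax 0.1918
   0.560 n20 y 0.2749 zmed 0.1910 zmax 0.1972
   0.570 n21 y 0.2750 zmed 0.1937 zmax 0.1959
   0.580 n18 y 0.2766 zmed 0.1937 zmax 0.1973
   0.590 n20 y 0.2762 zmed 0.1957 zmax 0.1984
   0.600 n23 y 0.2775 zmed 0.1957 zmax 0.2005
   0.610 n41 y 0.2767 zmed 0.2020 zmax 0.2136
   0.620 n61 y 0.2740 zmed 0.2082 zmax 0.2163
   0.630 n9 y 0.2771 zmed 0.2087 zmax 0.2128
side collar fit [0.5647066  0.02070085 0.05042533] rms 0.005003234397719241
   lid disc [ 0.44596584 -0.22472433  0.04525379] 3.308353782730555e-05
   foot 1567 [0.60307326 0.25425483 0.08978184]
   0.500 n3 y 0.2741 zmed 0.2021 zmax 0.2057
   0.510 n23 y 0.2765 zmed 0.2008 zmax 0.2049
   0.520 n16 y 0.2776 zmed 0.1879 zmax 0.1984
   0.530 n20 y 0.2780 zmed 0.1828 zmax 0.1886
   0.540 n23 y 0.2773 zmed 0.1839 zmax 0.1887
   0.550 n20 y 0.2774 zmed 0.1864 zmax 0.1901
   0.560 n23 y 0.2779 zmed 0.1903 zmax 0.1950
   0.570 n21 y 0.2786 zmed 0.1928 zmax 0.1969
   0.580 n19 y 0.2794 zmed 0.1947 zmax 0.1982
   0.590 n23 y 0.2782 zmed 0.1953 zmax 0.1999
   0.600 n20 y 0.2796 zmed 0.1970 zmax 0.2002
   0.610 n73 y 0.2807 zmed 0.1960 zmax 0.2122
   0.620 n89 y 0.2837 zmed 0.1852 zmax 0.2148
```

View pics/polar.png

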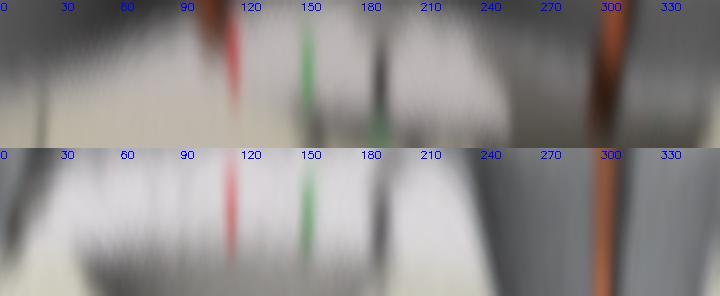

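```bash
cat > go.py <<'E'
import sys
from h import *
# usage: go.py x y z yaw   -> shares from the measured pose
def rel(p,yaw,n=True):
    s=arm.get_state(); R0=R.from_euler('xyz',s['ee_rot']); R1=R.from_euler('xyz',[np.pi,0,yaw])
    d=R0.inv().apply(np.array(p)-s['eef_pos'])/.3; r=(R0.inv()*R1).as_rotvec()/np.radians(60)
    print('t %.2f pos %s rot %s F %s w %.4f'%(s['t'],s['eef_pos'].round(4),s['ee_rot'].round(4),s['force'].round(1),s['width']))
    print('shift',d.round(4),'turn',r.round(4),'rows',np.linalg.norm(d)*6,np.linalg.norm(r)*60/8.59)
if __name__=='__main__':
    a=[float(v) for v in sys.argv[1:]]; rel(a[:3],a[3])
E
python3 go.py .5804 -.0099 .32 -1.147;  python3 go.py .44 -.3 .32 -1.9
```

```text
t 0.10 pos [ 0.3011 -0.6036  0.2257] rot [ 3.1400e+00 -2.0000e-04 -2.6789e+00] F [-1.1 -0.4  0.8] w 0.0876
shift [-1.7163  1.3559 -0.3125] turn [ 1.3000e-03  1.0000e-03 -1.4628e+00] rows 13.256905940158951 10.21777205444481
t 0.10 pos [ 0.3011 -0.6036  0.2257] rot [ 3.1400e+00 -2.0000e-04 -2.6789e+00] F [-1.1 -0.4  0.8] w 0.0876
shift [-0.8659  0.6994 -0.3134] turn [ 1.500e-03  4.000e-04 -7.438e-01] rows 6.938309834930381 5.195225624878858
```

```bash
python3 -m inch '0 -0.87 0.7 -0.313 0 0 -0.744; 0 -0.87 0.7 -0.313 0 0 -0.744; 0 -0.87 0.7 -0.313 0 0 -0.744; 0 -0.87 0.7 -0.313 0 0 -0.744; 0 -0.87 0.7 -0.313 0 0 -0.744; 0 -0.87 0.7 -0.313 0 0 -0.744; 0 -0.87 0.7 -0.313 0 0 -0.744; 0 -0.87 0.7 -0.313 0 0 -0.744'; python3 go.py .5804 -.0099 .30 -1.147
```

```text
t: 0.9
eef_pos: [0.4435, -0.2959, 0.3225]
ee_rot: [-3.138, 0.001, -1.895]
force: [-1.1, -0.4, 0.4]
width: 0.0875
t 0.90 pos [ 0.4435 -0.2959  0.3225] rot [-3.1380e+00  6.0000e-04 -1.8946e+00] F [-1.1 -0.4  0.4] w 0.0875
shift [-1.0489 -0.1289  0.076 ] turn [-3.500e-03 -7.000e-04 -7.139e-01] rows 6.357113237362337 4.986843496524306
```

```bash
python3 -m inch '0 -1 -0.129 0.07 0 0 -0.714; 0 -1 -0.129 0.07 0 0 -0.714; 0 -1 -0.129 0.07 0 0 -0.714; 0 -1 -0.129 0.07 0 0 -0.714; 0 -1 -0.129 0.07 0 0 -0.714; 0 -1 -0.129 0.07 0 0 -0.714; 0 -1 -0.129 0.07 0 0 -0.714; 0 -1 -0.129 0.07 0 0 -0.714; 0 -1 -0.129 0.07 0 0 -0.714'; python3 go.py .5804 -.0099 .213 -1.147
```

```text
t: 1.8
eef_pos: [0.5742, -0.0288, 0.2992]
ee_rot: [3.141, 0.0, -1.152]
force: [0.6, -0.5, 0.7]
width: 0.0877
t 1.80 pos [ 0.5742 -0.0288  0.2992] rot [ 3.1408e+00  1.0000e-04 -1.1524e+00] F [ 0.6 -0.5  0.7] w 0.0877
shift [-0.0493 -0.0446  0.2872] turn [ 0.0008  0.0001 -0.0052] rows 1.7689648129447453 0.036499504574025975
```

```bash
python3 -m inch '0 -0.049 -0.045 0 0 0 0; 0.5 -0.049 -0.045 0.1 0 0 0; 0.5 -0.049 -0.045 0.2 0 0 0;  0.5 -0.049 -0.045 0.287 0 0 0; 0.5 -0.049 -0.045 0.287 0 0 0; 0.5 -0.049 -0.045 0.287 0 0 0' 30; python3 go.py .5804 -.0099 .213 -1.147; python3 - <<'E'
from h import *
a=grab('top');b=grab('side')
I=np.hstack([cv2.resize(a['img'][140:290,230:390],(400,375)),cv2.resize(b['img'][130:280,230:390],(400,375))])
cv2.imwrite('pics/g1.png',I[:,:,::-1])
E
```

```text
t: 2.4
eef_pos: [0.5812, -0.01, 0.2142]
ee_rot: [-3.142, -0.001, -1.153]
force: [-0.3, -0.9, 1.7]
width: 0.0532
t 2.40 pos [ 0.5812 -0.01    0.2142] rot [-3.1415e+00 -6.0000e-04 -1.1529e+00] F [-0.3 -0.9  1.7] w 0.0532
shift [-0.0013  0.0024  0.0041] turn [-0.     -0.0006 -0.0056] rows 0.02956412967336686 0.039333820559055946
```

View pics/g1.png

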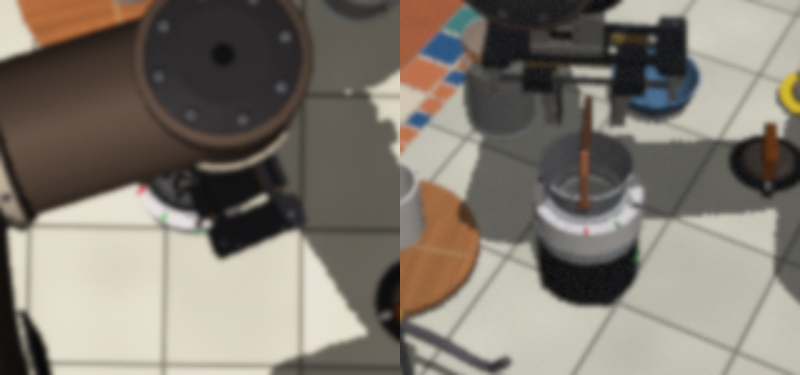

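The side view shows the fingers at about (540,100) and (618,100) on either side of the bar top at (588,98). Closing.

```bash
python3 -m inch '1 0 0 0 0 0 0; 1 0 0 0 0 0 0; 1 0 0 0 0 0 0; 1 0 0 0 0 0 0; 1 0 0 0 0 0 0; 1 0 0 0 0 0 0' 50; python3 go.py .5804 -.0099 .213 -1.147
```

```text
t: 3.1
eef_pos: [0.5809, -0.0093, 0.2134]
ee_rot: [3.141, -0.0, -1.152]
force: [-0.8, -0.3, 1.3]
width: 0.0075
t 3.10 pos [ 0.5809 -0.0093  0.2134] rot [ 3.1413e+00 -1.0000e-04 -1.1519e+00] F [-0.8 -0.3  1.3] w 0.0075
shift [0.0012 0.0023 0.0015] turn [ 0.0003 -0.0001 -0.0047] rows 0.018022698039841925 0.03264101441443636
```

```bash
python3 -m inch '1 0 0 -0.05 0 0 0; 1 0 0 -0.1 0 0 0; 1 0 0 -0.15 0 0 0;1 0 0 -0.15 0 0 0;1 0 0 -0.15 0 0 0' 50; python3 go.py .5804 -.0099 .213 -1.147; python3 - <<'E'
from h import *
b=grab('side')
cv2.imwrite('pics/g2.png',cv2.resize(b['img'][100:280,200:400],None,fx=3.3,fy=3.3)[:,:,::-1])
E
```

```text
t: 3.6
eef_pos: [0.5807, -0.0091, 0.2577]
ee_rot: [3.141, 0.001, -1.152]
force: [-0.8, 0.1, -1.8]
width: 0.0071
t 3.60 pos [ 0.5807 -0.0091  0.2577] rot [ 3.1414e+00  5.0000e-04 -1.1521e+00] F [-0.8  0.1 -1.8] w 0.0071
shift [0.0022 0.0021 0.1491] turn [ 0.0002  0.0005 -0.0049] rows 0.8948930345731496 0.034277210991800956
```

View pics/g2.png

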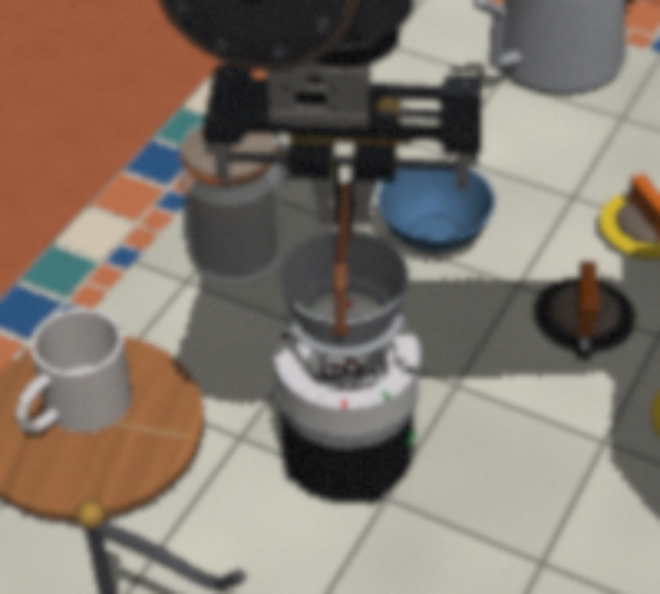

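The funnel is out of the mouth, with its spout above the collar. Next I'll move it to the robot side of the hook.

```bash
python3 go.py .46 .12 .262 -1.531
```

```text
t 3.65 pos [ 0.5805 -0.0091  0.2573] rot [ 3.1405e+00  7.0000e-04 -1.1521e+00] F [-0.   0.6 -2.3] w 0.0073
shift [-0.5566  0.1919 -0.0151] turn [0.0011 0.0004 0.3618] rows 3.5335271026241175 2.527030038947085
```

```bash
python3 -m inch '1 -0.08 0.03 -0.015 0 0 0.05; 1 -0.19 0.065 -0.015 0 0 0.12; 1 -0.3 0.1 -0.015 0 0 0.2; 1 -0.42 0.145 -0.015 0 0 0.28; 1 -0.51 0.175 -0.015 0 0 0.34; 1 -0.557 0.192 -0.015 0 0 0.362; 1 -0.557 0.192 -0.015 0 0 0.362; 1 -0.557 0.192 -0.015 0 0 0.362' ; python3 go.py .462 .2515 .2045 -1.531;  python3 - <<'E'
from h import *
for n in('top','side'):
    f=grab(n,n+'1.png'); np.savez('f_%s1.npz'%n,**{k:f[k] for k in('img','range_z','fx','fy','cx','cy','extrinsics')})
E
sed -i "s/f_{n}0/f_{n}1/;s/f_top0/f_top1/" m2.py; python3 m2.py | grep -v ' n'
```

```text
t: 4.45
eef_pos: [0.4601, 0.1201, 0.2623]
ee_rot: [3.141, -0.0, -1.529]
force: [-1.1, 0.2, -1.0]
width: 0.0076
t 4.45 pos [0.4601 0.1201 0.2623] rot [ 3.1409e+00 -5.0000e-04 -1.5294e+00] F [-1.1  0.2 -1. ] w 0.0076
shift [-0.4376 -0.0245  0.1924] turn [ 0.0007 -0.0004  0.0016] rows 2.8719467787090993 0.012297273075797035
top collar fit [0.56967912 0.01089932 0.05679948] rms 0.0004405036202672063
   lid disc [ 0.44471848 -0.22630695  0.04635422] 6.865413550614819e-06
   foot 1561 [0.64823724 0.28849734 0.09027218]
side collar fit [0.57540784 0.0153568  0.05150683] rms 0.0026870380663140737
   lid disc [ 0.44165016 -0.22182175  0.04250384] 2.0422049521030823e-05
   foot 1588 [0.60973258 0.27893687 0.09921643]
```

View pics/side1.png

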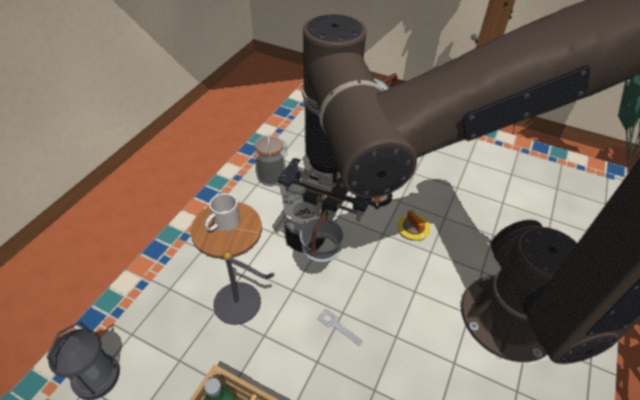

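View pics/top1.png

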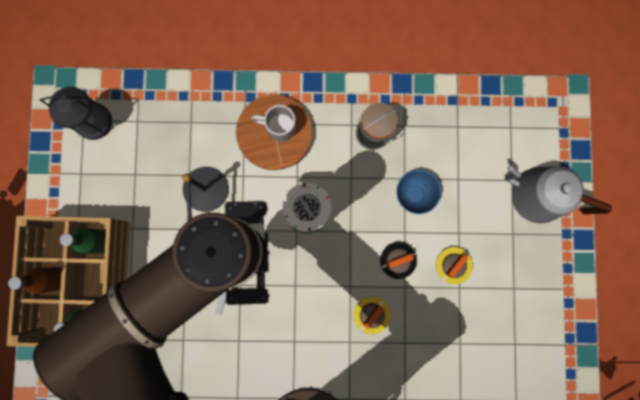

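```bash
python3 -m inch '1 -0.1 -0.005 0.06 0 0 0; 1 -0.2 -0.012 0.15 0 0 0; 1 -0.3 -0.018 0.19 0 0 0; 1 -0.38 -0.022 0.192 0 0 0; 1 -0.42 -0.024 0.192 0 0 0; 1 -0.438 -0.0245 0.192 0 0 0; 1 -0.438 -0.0245 0.192 0 0 0; 1 -0.438 -0.0245 0.192 0 0 0; 1 -0.438 -0.0245 0.192 0 0 0' ; python3 go.py .536 .2515 .2045 -1.531;  python3 - <<'E'
from h import *
f=grab('side'); cv2.imwrite('pics/h1.png',cv2.resize(f['img'][150:330,180:380],None,fx=3.3,fy=3.3,interpolation=cv2.INTER_CUBIC)[:,:,::-1])
W=world(f);x,y,z=[W[...,i] for i in range(3)]
hsv=cv2.cvtColor(f['img'],cv2.COLOR_RGB2HSV).astype(int)
m=(z>.15)&(abs(x-.46)<.04)&(abs(y-.28)<.1)&(hsv[...,0]<14)&(hsv[...,1]>90)
P=W[m]; print(len(P),P.min(0),P.max(0),P.mean(0))
for lo in np.arange(.2,.34,.01):
    k=(P[:,1]>=lo)&(P[:,1]<lo+.01)
    if k.any(): print(lo.round(3),k.sum(),np.median(P[k],0))
E
```

```text
t: 5.45
eef_pos: [0.4626, 0.2508, 0.2056]
ee_rot: [-3.141, 0.0, -1.532]
force: [0.5, 1.0, -1.4]
width: 0.0077
t 5.45 pos [0.4626 0.2508 0.2056] rot [-3.1413e+00  3.0000e-04 -1.5319e+00] F [ 0.5  1.  -1.4] w 0.0077
shift [ 0.0071 -0.2445  0.0037] turn [-0.0003  0.0003 -0.0009] rows 1.4677146618154315 0.00674043744985005
202 [0.44370082 0.2035001  0.15090511] [0.49985648 0.32591638 0.64520411] [0.46728475 0.29195972 0.31276144]
0.2 7 [0.46612752 0.20570036 0.6444567 ]
0.21 4 [0.49336062 0.21786999 0.64453851]
0.22 3 [0.49833277 0.22309633 0.6444768 ]
0.23 1 [0.48068005 0.23352229 0.15090511]
0.25 2 [0.46291964 0.25916769 0.22313179]
0.26 14 [0.46193855 0.26538956 0.22414553]
0.27 16 [0.46101427 0.2760503  0.22555189]
0.28 53 [0.49378632 0.28578302 0.61627773]
0.29 16 [0.46150907 0.29472076 0.22550657]
0.3 17 [0.45935848 0.30524352 0.22523278]
0.31 29 [0.45885265 0.31584014 0.21705567]
0.32 40 [0.45789138 0.32350484 0.1875692 ]
```

View pics/h1.png

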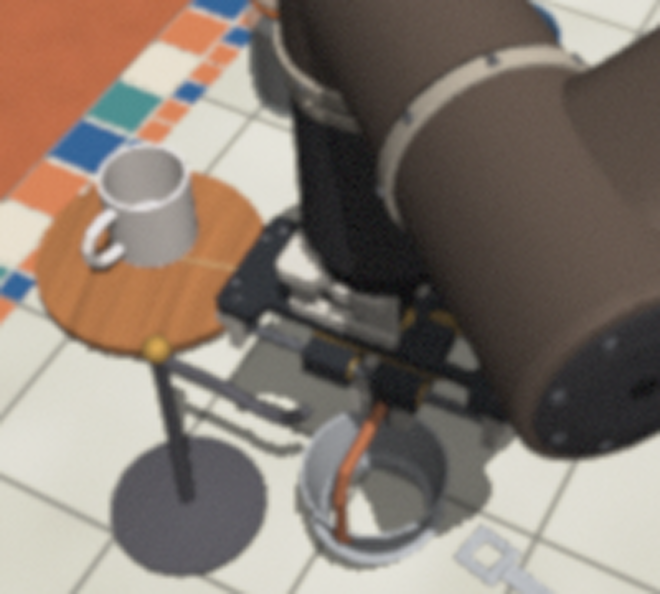

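The bar's centre is about 0.2205 high, 10 mm above the tip, and the arch is centred in y on the hook. I'll slide it over the tip.

```bash
python3 -m inch '1 0.005 -0.04 0.002 0 0 0; 1 0.005 -0.09 0.002 0 0 0; 1 0.004 -0.15 0.002 0 0 0; 1 0.004 -0.2 0.002 0 0 0; 1 0.004 -0.235 0.002 0 0 0; 1 0.004 -0.245 0.002 0 0 0; 1 0.004 -0.245 0.002 0 0 0' ; python3 go.py .536 .2515 .174 -1.531;  python3 - <<'E'
from h import *
f=grab('side'); cv2.imwrite('pics/h2.png',cv2.resize(f['img'][150:330,180:380],None,fx=3.3,fy=3.3,interpolation=cv2.INTER_CUBIC)[:,:,::-1])
E
```

```text
t: 6.2
eef_pos: [0.5363, 0.2531, 0.2042]
ee_rot: [3.141, -0.0, -1.532]
force: [-0.6, 0.6, -2.2]
width: 0.0075
t 6.20 pos [0.5363 0.2531 0.2042] rot [ 3.1409e+00 -5.0000e-04 -1.5318e+00] F [-0.6  0.6 -2.2] w 0.0075
shift [0.0052 0.0012 0.1006] turn [ 0.0007 -0.0005 -0.0007] rows 0.6045768240985976 0.007726639247810171
```

View pics/h2.png

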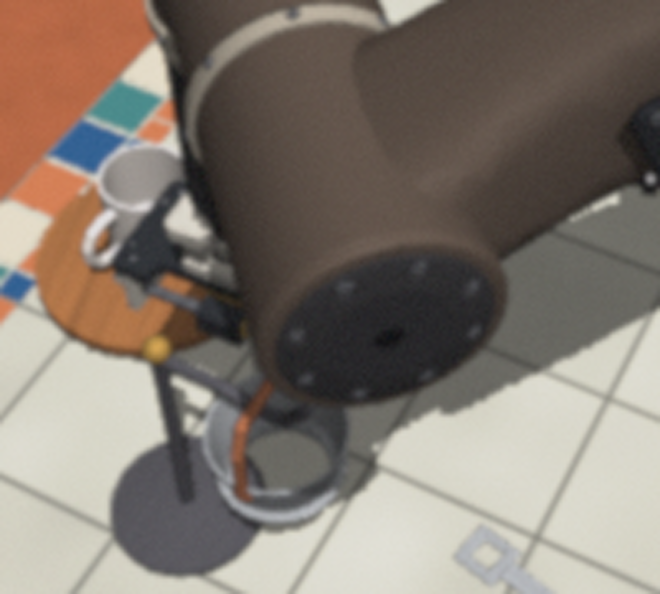

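```bash
python3 -m inch '1 0 0 0.025 0 0 0; 1 0 0 0.05 0 0 0; 1 0 0 0.075 0 0 0; 1 0 0 0.088 0 0 0; 1 0 0 0.094 0 0 0; 1 0 0 0.098 0 0 0;1 0 0 0.098 0 0 0' ; python3 go.py .536 .2515 .174 -1.531
```

```text
t: 6.95
eef_pos: [0.5361, 0.2534, 0.1753]
ee_rot: [-3.142, -0.0, -1.531]
force: [0.2, 0.1, -1.9]
width: 0.0074
t 6.95 pos [0.5361 0.2534 0.1753] rot [-3.1415 -0.     -1.531 ] F [ 0.2  0.1 -1.9] w 0.0074
shift [0.0063 0.0005 0.0043] turn [-0.0001 -0.      0.    ] rows 0.04551790843078944 0.00043030691741166105
```

```bash
python3 -m inch '1 0 0 0.003 0 0 0; 1 0 0 0.006 0 0 0; 1 0 0 0.006 0 0 0' ; python3 go.py .536 .2515 .174 -1.531
```

```text
t: 7.25
eef_pos: [0.5361, 0.2534, 0.1735]
ee_rot: [-3.141, 0.0, -1.531]
force: [0.6, -0.2, -1.2]
width: 0.0077
t 7.25 pos [0.5361 0.2534 0.1735] rot [-3.1414e+00  1.0000e-04 -1.5311e+00] F [ 0.6 -0.2 -1.2] w 0.0077
shift [ 0.0062  0.0006 -0.0017] turn [-0.0002  0.0001 -0.0001] rows 0.0383679499190323 0.0016345111592254793
```

```bash
for i in 1; do python3 -m inch '1 0 0 0.003 0 0 0; 1 0 0 0.006 0 0 0; 1 0 0 0.006 0 0 0'; done; python3 - <<'E'
from h import *
f=grab('side'); cv2.imwrite('pics/h3.png',cv2.resize(f['img'][150:330,180:380],None,fx=3.3,fy=3.3,interpolation=cv2.INTER_CUBIC)[:,:,::-1])
print(arm.get_state()['force'])
E
```

```text
t: 7.55
eef_pos: [0.5363, 0.2534, 0.1725]
ee_rot: [-3.141, 0.0, -1.531]
force: [-1.9, -0.2, 4.8]
width: 0.0075
[-2.05961336 -1.8600843   4.90712593]
```

View pics/h3.png

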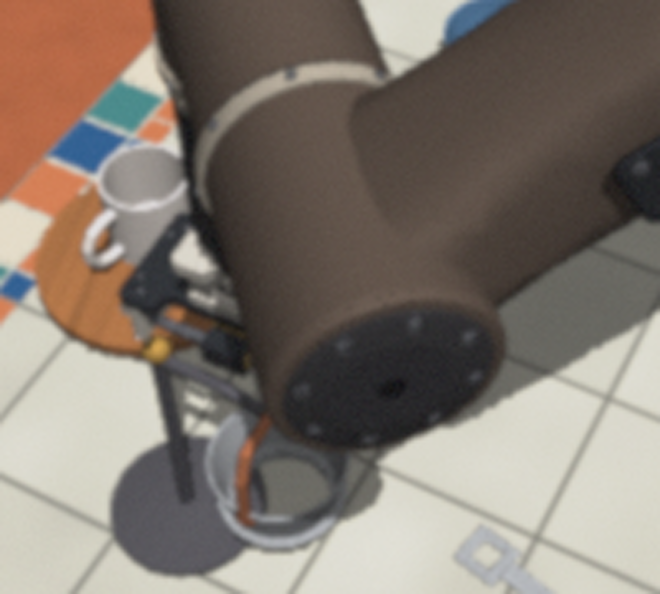

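Force has risen to +4.9 N with the bar at about 0.188, so it's resting in the dip. Opening.

```bash
python3 -m inch '0.85 0 0 -0.003 0 0 0; 0.75 0 0 -0.003 0 0 0; 0.65 0 0 -0.003 0 0 0; 0.6 0 0 -0.003 0 0 0; 0.6 0 0 -0.003 0 0 0' 20; python3 - <<'E'
from h import *
f=grab('side'); cv2.imwrite('pics/h4.png',cv2.resize(f['img'][150:330,180:380],None,fx=3.3,fy=3.3,interpolation=cv2.INTER_CUBIC)[:,:,::-1])
print(arm.get_state()['force'])
E
```

```text
t: 8.1
eef_pos: [0.536, 0.2533, 0.1724]
ee_rot: [3.141, -0.0, -1.531]
force: [0.3, 0.3, -0.5]
width: 0.0345
[-0.61286182 -0.56323555  0.30787113]
```

View pics/h4.png

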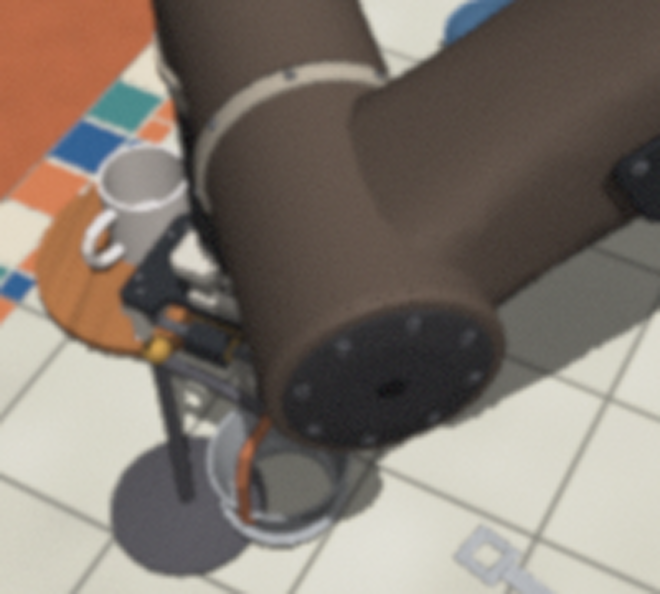

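```bash
python3 -m inch '0.6 0 0 -0.03 0 0 0; 0.6 0 0 -0.07 0 0 0; 0.6 0 0 -0.12 0 0 0; 0.6 0 0 -0.2 0 0 0; 0.6 0 0 -0.32 0 0 0; 0.6 0 0 -0.42 0 0 0;0.6 0 0 -0.42 0 0 0'; python3 go.py .45 -.05 .28 -1.187
```

```text
t: 8.85
eef_pos: [0.5381, 0.2543, 0.3051]
ee_rot: [-3.133, 0.005, -1.531]
force: [0.3, -0.1, 0.1]
width: 0.0353
t 8.85 pos [0.5381 0.2543 0.3051] rot [-3.1335  0.0047 -1.5306] F [ 0.3 -0.1  0.1] w 0.0353
shift [1.002  0.3347 0.0761] turn [-0.0085  0.0031 -0.3281] rows 6.355182197416985 2.2927320853012074
```

```bash
python3 -m inch '0.6 1 0.33 0 0 0 -0.328; 0.6 1 0.33 0 0 0 -0.328; 0.6 1 0.33 0 0 0 -0.328; 0.6 1 0.33 0 0 0 -0.328; 0.6 1 0.33 0 0 0 -0.328; 0.6 1 0.33 0 0 0 -0.328; 0.6 1 0.33 0 0 0 -0.328; 0.6 1 0.33 0 0 0 -0.328'; python3 go.py .445 -.2255 .2 -1.187;  python3 - <<'E'
from h import *
for n in('top','side'):
    f=grab(n,n+'2.png'); np.savez('f_%s2.npz'%n,**{k:f[k] for k in('img','range_z','fx','fy','cx','cy','extrinsics')})
E
```

```text
t: 9.65
eef_pos: [0.4483, -0.0524, 0.2998]
ee_rot: [-3.14, -0.0, -1.191]
force: [-0.2, 0.4, -0.2]
width: 0.0353
t 9.65 pos [ 0.4483 -0.0524  0.2998] rot [-3.1396e+00 -4.0000e-04 -1.1905e+00] F [-0.2  0.4 -0.2] w 0.0353
shift [0.5316 0.2249 0.3325] turn [-0.0019 -0.0004 -0.0034] rows 3.9968509333173268 0.027157595603470686
```

View pics/side2.png

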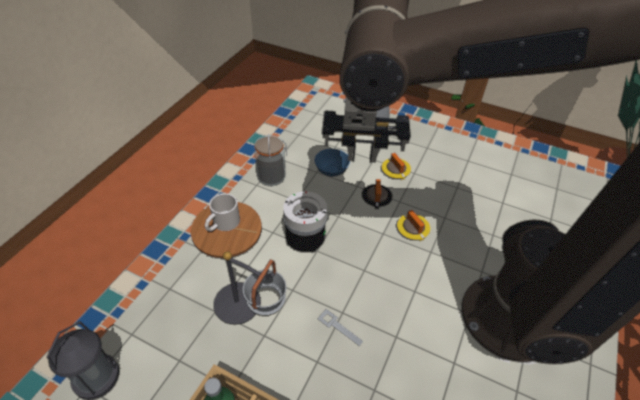

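View pics/top2.png

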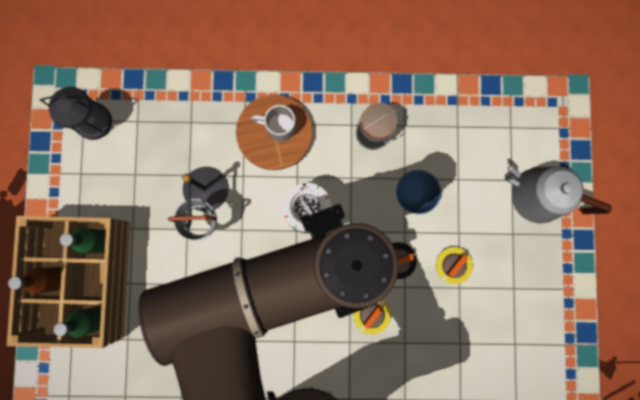

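The funnel hangs at about (265,285) in the side view and the grinder is clear. Next: refine the grinder centre and yaw, and the lid pose.

```bash
cat > m3.py <<'E'
from h import *
from scipy.optimize import least_squares
def polar(f,C,z,fn,r0=.038,r1=.06):
    ang=np.radians(np.arange(0,360,.5)); rr=np.linspace(r0,r1,37)
    A,Rr=np.meshgrid(ang,rr); P=np.stack([C[0]+Rr*np.cos(A),C[1]+Rr*np.sin(A),0*A+z],-1).reshape(-1,3)
    E=np.array(f['extrinsics']);c=P@E[:3,:3].T+E[:3,3]
    u=f['cx']+f['fx']*c[:,0]/-c[:,2];v=f['cy']-f['fy']*c[:,1]/-c[:,2]
    I=cv2.remap(f['img'][:,:,::-1].copy(),u.reshape(A.shape).astype(np.float32),v.reshape(A.shape).astype(np.float32),cv2.INTER_CUBIC)
    return I
def marks(I,r0=.038,r1=.06,lo=.049,hi=.057):
    k=np.linspace(r0,r1,37); b=I[(k>lo)&(k<hi)].astype(float).mean(0)
    B,G,Rd=b.T; s=np.arange(720)*.5
    out={}
    for nme,sc in(('red',Rd-(G+B)/2),('green',G-(Rd+B)/2),('black',-(b.sum(1)/3))):
        base=np.median(sc); pk=[]
        t=sc.copy()
        for _ in range(3):
            i=t.argmax(); w=np.arange(i-10,i+11)%720; ww=np.clip(t[w]-base,0,None); ww=np.clip(ww-ww.max()*.3,0,None)
            pk.append((round(((i+(ww*np.arange(-10,11)).sum()/ww.sum())*.5)%360,1),round(sc[i]-base,1))); t[np.arange(i-25,i+26)%720]=-999
        out[nme]=pk
    return out
for fn,C in(('top1',(.5697,.0109)),('side2',(.5697,.0125)),('side1',(.5697,.0125))):
    f=dict(np.load(f'f_{fn}.npz'))
    I=polar(f,C,.13,fn); cv2.imwrite(f'pics/p_{fn}.png',cv2.resize(I,None,fx=1,fy=4)); print(fn,marks(I))
a=[cv2.imread(f'pics/p_{n}.png') for n in('top1','side2')]; cv2.imwrite('pics/p2.png',np.vstack(a))
f=dict(np.load('f_side2.npz'));W=world(f);x,y,z=[W[...,i] for i in range(3)]
m=(abs(z-.13)<.004)&(np.hypot(x-.57,y-.0125)<.065);P=W[m][:,:2]
c=np.array([.57,.0125]);a=np.arctan2(*(P-c).T[::-1]); r=np.hypot(*(P-c).T)
o=[]
for b in np.radians(np.arange(-180,180,10)):
    k=(a>=b)&(a<b+.1745)
    if k.sum()>3: i=np.argsort(r[k])[-2]; o.append(P[k][i]); print(int(np.degrees(b)),round(r[k][i],4),end='; ')
o=np.array(o);s=least_squares(lambda p:np.hypot(*(o-p[:2]).T)-p[2],[.57,.0125,.058],loss='soft_l1',f_scale=.001);print(s.x,np.sqrt(np.mean(s.fun**2)))
from meas import pca
m=(z>.046)&(z<.06)&(abs(x-.445)<.045)&(abs(y+.2255)<.05);P=W[m];print(len(P),pca(P),P.min(0),P.max(0))
E
python3 m3.py
```

```text
top1 {'red': [(np.float64(116.6), np.float64(28.8)), (np.float64(294.8), np.float64(24.8)), (np.float64(38.6), np.float64(2.4))], 'green': [(np.float64(152.4), np.float64(16.9)), (np.float64(330.6), np.float64(16.0)), (np.float64(45.6), np.float64(1.2))], 'black': [(np.float64(6.2), np.float64(52.4)), (np.float64(188.3), np.float64(49.7)), (np.float64(330.5), np.float64(28.5))]}
side2 {'red': [(np.float64(116.1), np.float64(49.5)), (np.float64(293.8), np.float64(18.0)), (np.float64(217.7), np.float64(1.9))], 'green': [(np.float64(154.2), np.float64(27.7)), (np.float64(329.1), np.float64(26.2)), (np.float64(246.1), np.float64(3.2))], 'black': [(np.float64(294.0), np.float64(89.4)), (np.float64(209.1), np.float64(73.7)), (np.float64(276.0), np.float64(73.3))]}
side1 {'red': [(np.float64(181.0), np.float64(25.9)), (np.float64(115.9), np.float64(24.9)), (np.float64(196.1), np.float64(17.5))], 'green': [(np.float64(328.8), np.float64(15.9)), (np.float64(252.1), np.float64(3.2)), (np.float64(23.6), np.float64(2.0))], 'black': [(np.float64(205.2), np.float64(60.8)), (np.float64(221.4), np.float64(56.3)), (np.float64(272.0), np.float64(54.2))]}
-180 0.0573; -170 0.0559; -160 0.0577; -150 0.0578; -140 0.0578; -130 0.0582; -119 0.0587; -110 0.0586; -100 0.0577; -90 0.0579; -80 0.0576; -70 0.0573; -59 0.0563; -50 0.0587; -40 0.0563; -29 0.056; -20 0.0566; -10 0.0557; 0 0.0566; 10 0.0564; 20 0.0562; 29 0.0566; 40 0.0565; 50 0.0548; 59 0.0569; 70 0.0572; 80 0.0563; 90 0.058; 100 0.0575; 110 0.0565; 119 0.0561; 130 0.0577; 140 0.056; 150 0.0576; 160 0.0562; 170 0.0584; [0.56943049 0.0119482  0.05706493] 0.000773822391639789
96 (array([ 0.44467681, -0.22333629,  0.05194718]), array([-0.36853425,  0.92944788, -0.0175828 ]), array([0.01930966, 0.00499187, 0.0022448 ])) [ 0.42690448 -0.25623432  0.0466161 ] [ 0.46290509 -0.19402997  0.05965032]
```

View pics/p2.png

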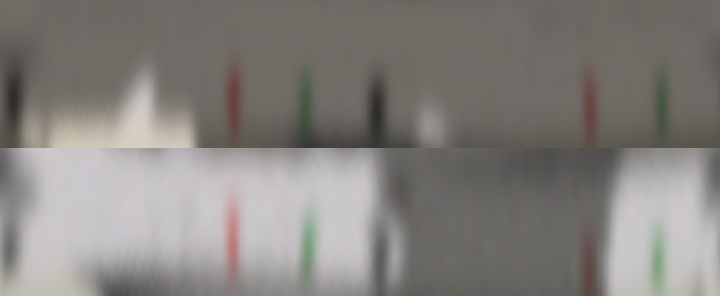

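```bash
python3 - <<'E'
from h import *
f=dict(np.load('f_top1.npz'));W=world(f);x,y,z=[W[...,i] for i in range(3)]
c=np.array([.4447,-.2256]);u=np.array([np.cos(1.953),np.sin(1.953)])
d=W[...,:2]-c; a=d@u; b=d@np.array([-u[1],u[0]])
for lo in range(-50,50,5):
    k=(abs(a)<.012)&(b>=lo/1e3)&(b<(lo+5)/1e3); print(lo,k.sum(),np.nanmedian(z[k]).round(4))
E
python3 go.py .4447 -.2256 .12 -1.189
```

```text
-50 22 0.0034
-45 17 0.0149
-40 19 0.016
-35 19 0.0173
-30 20 0.0226
-25 17 0.0245
-20 17 0.0265
-15 19 0.0259
-10 25 0.0424
-5 21 0.0532
0 19 0.053
5 12 0.0523
10 17 0.0255
15 17 0.0247
20 19 0.0254
25 18 0.0251
30 16 0.0169
35 19 0.0152
40 18 0.017
45 12 0.0152
t 9.75 pos [ 0.4491 -0.0506  0.2993] rot [-3.1401e+00 -1.0000e-04 -1.1888e+00] F [ 0.2  0.6 -0.3] w 0.0347
shift [0.5358 0.2321 0.5975] turn [-0.0015 -0.0001  0.0002] rows 5.0127749727247455 0.010316602298119381
```

```bash
python3 -m inch '0.4 0.536 0.232 0.45 0 0 0; 0.4 0.536 0.232 0.45 0 0 0; 0.4 0.536 0.232 0.45 0 0 0; 0.4 0.536 0.232 0.45 0 0 0; 0.4 0.536 0.232 0.55 0 0 0; 0.4 0.536 0.232 0.598 0 0 0; 0.4 0.536 0.232 0.598 0 0 0; 0.4 0.536 0.232 0.598 0 0 0; 0.4 0.536 0.232 0.598 0 0 0'; python3 go.py .4447 -.2256 .030 -1.189; python3 - <<'E'
from h import *
f=grab('side'); cv2.imwrite('pics/l1.png',cv2.resize(f['img'][100:260,300:460],None,fx=3.5,fy=3.5,interpolation=cv2.INTER_CUBIC)[:,:,::-1])
E
```

```text
t: 10.65
eef_pos: [0.4461, -0.2249, 0.1206]
ee_rot: [-3.14, -0.001, -1.186]
force: [-0.0, -0.5, 0.9]
width: 0.0525
t 10.65 pos [ 0.4461 -0.2249  0.1206] rot [-3.1395e+00 -1.4000e-03 -1.1859e+00] F [-0.  -0.5  0.9] w 0.0525
shift [-2.000e-04  5.800e-03  3.021e-01] turn [-0.002  -0.0013  0.003 ] rows 1.8129809670563626 0.026610333280092373
```

View pics/l1.png

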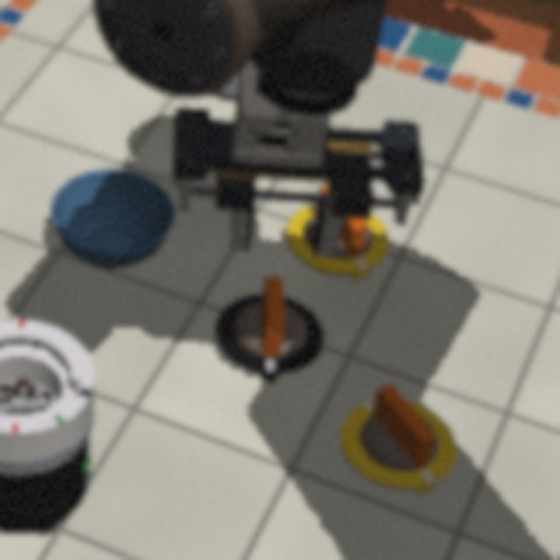

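Fingers are above the black lid at (270,330). Descending.

```bash
python3 -m inch '0.4 0 0.004 0.1 0 0 0; 0.4 0 0.004 0.2 0 0 0; 0.4 0 0.004 0.27 0 0 0; 0.4 0 0.004 0.298 0 0 0; 0.4 0 0.004 0.3 0 0 0; 0.4 0 0.004 0.3 0 0 0' 25; python3 go.py .4447 -.2256 .030 -1.189
```

```text
t: 11.3
eef_pos: [0.4445, -0.2259, 0.0303]
ee_rot: [-3.14, -0.001, -1.187]
force: [-0.5, -0.3, 0.5]
width: 0.0527
t 11.30 pos [ 0.4445 -0.2259  0.0303] rot [-3.1402e+00 -1.0000e-03 -1.1869e+00] F [-0.5 -0.3  0.5] w 0.0527
shift [-0.0009 -0.001   0.001 ] turn [-0.0014 -0.0009  0.002 ] rows 0.00997377484164946 0.018421888979599073
```

```bash
python3 -m inch '1 0 0 0 0 0 0; 1 0 0 0 0 0 0; 1 0 0 0 0 0 0; 1 0 0 0 0 0 0; 1 0 0 0 0 0 0; 1 0 0 0 0 0 0' 50; python3 -m inch '1 0 0 -0.05 0 0 0; 1 0 0 -0.15 0 0 0; 1 0 0 -0.3 0 0 0; 1 0 0 -0.45 0 0 0; 1 0 0 -0.6 0 0 0; 1 0 0 -0.6 0 0 0; 1 0 0 -0.6 0 0 0' 50; python3 go.py .5695 .0108 .205 .129; python3 - <<'E'
from h import *
f=grab('side'); cv2.imwrite('pics/l2.png',cv2.resize(f['img'][100:260,280:440],None,fx=3.5,fy=3.5,interpolation=cv2.INTER_CUBIC)[:,:,::-1])
E
```

```text
t: 11.9
eef_pos: [0.4435, -0.226, 0.0293]
ee_rot: [3.142, -0.0, -1.188]
force: [-0.2, 0.1, 2.4]
width: 0.0162
t: 12.6
eef_pos: [0.4437, -0.2258, 0.2099]
ee_rot: [-3.139, -0.001, -1.188]
force: [0.4, 0.2, -1.7]
width: 0.0158
t 12.60 pos [ 0.4437 -0.2258  0.2099] rot [-3.1393e+00 -6.0000e-04 -1.1879e+00] F [ 0.4  0.2 -1.7] w 0.0158
shift [-0.575  -0.6835  0.0175] turn [-0.0015 -0.002  -1.2575] rows 5.360458369064362 8.783495477939143
```

View pics/l2.png

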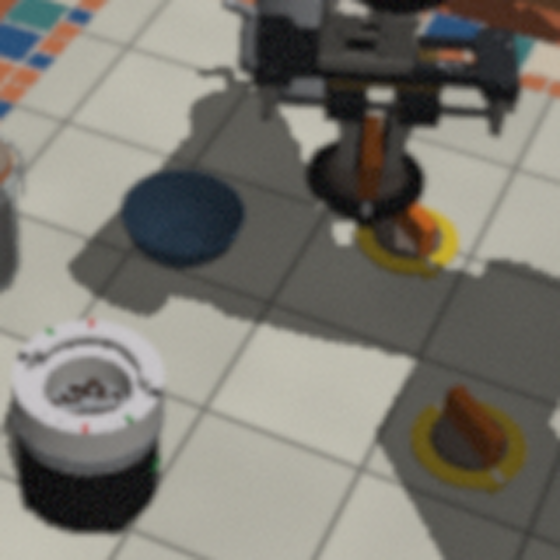

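```bash
python3 -m inch '1 -0.1 -0.11 0 0 0 -0.12; 1 -0.2 -0.24 0 0 0 -0.26; 1 -0.3 -0.36 0 0 0 -0.4; 1 -0.4 -0.48 0 0 0 -0.54; 1 -0.5 -0.6 0 0 0 -0.68; 1 -0.575 -0.683 0 0 0 -0.8; 1 -0.575 -0.683 0 0 0 -0.9; 1 -0.575 -0.683 0 0 0 -0.95; 1 -0.575 -0.683 0 0 0 -0.95'; python3 go.py .569 .0108 .19 .129
```

```text
t: 13.55
eef_pos: [0.568, 0.0108, 0.2067]
ee_rot: [3.14, 0.004, -0.192]
force: [-0.3, -0.0, -1.8]
width: 0.0155
t 13.55 pos [0.568  0.0108 0.2067] rot [ 3.1397  0.0039 -0.1916] F [-0.3 -0.  -1.8] w 0.0155
shift [ 0.0035 -0.0006  0.0556] turn [ 0.0012  0.004  -0.3062] rows 0.33427795733860705 2.1387736423809827
```

```bash
python3 -m inch '1 0.0015 0 0 0 0 -0.1; 1 0.003 0 0.02 0 0 -0.2; 1 0.0035 0 0.04 0 0 -0.306; 1 0.0035 0 0.05 0 0 -0.306; 1 0.0035 0 0.05 0 0 -0.306; 1 0.0035 0 0.05 0 0 -0.306'; python3 go.py .569 .0108 .19 .129;python3 - <<'E'
from h import *
for n in('top','side'):
    f=grab(n,n+'3.png'); np.savez('f_%s3.npz'%n,**{k:f[k] for k in('img','range_z','fx','fy','cx','cy','extrinsics')})
    I=f['img'][120:270,230:390]; cv2.imwrite(f'pics/l3{n}.png',cv2.resize(I,None,fx=3.7,fy=3.7,interpolation=cv2.INTER_CUBIC)[:,:,::-1])
E
```

```text
t: 14.15
eef_pos: [0.5699, 0.0102, 0.1939]
ee_rot: [3.141, 0.001, 0.124]
force: [-0.9, 0.8, -1.5]
width: 0.0159
t 14.15 pos [0.5699 0.0102 0.1939] rot [3.1413e+00 6.0000e-04 1.2440e-01] F [-0.9  0.8 -1.5] w 0.0159
shift [-0.0028 -0.0024  0.013 ] turn [ 0.0002  0.0006 -0.0044] rows 0.08095489576021414 0.030944206359165984
```

View pics/l3side.png

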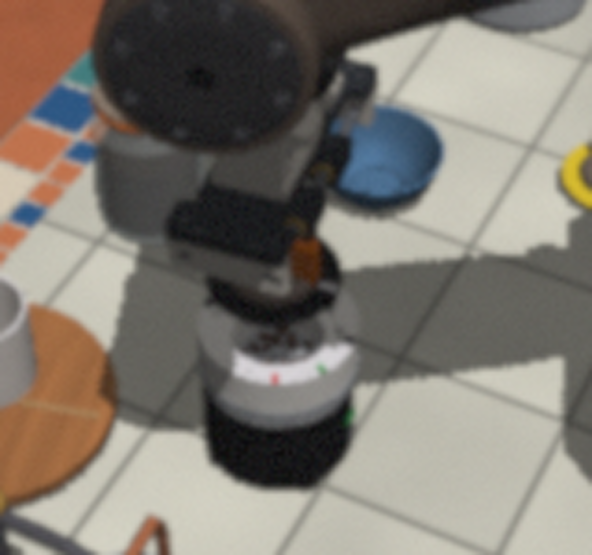

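View pics/l3top.png

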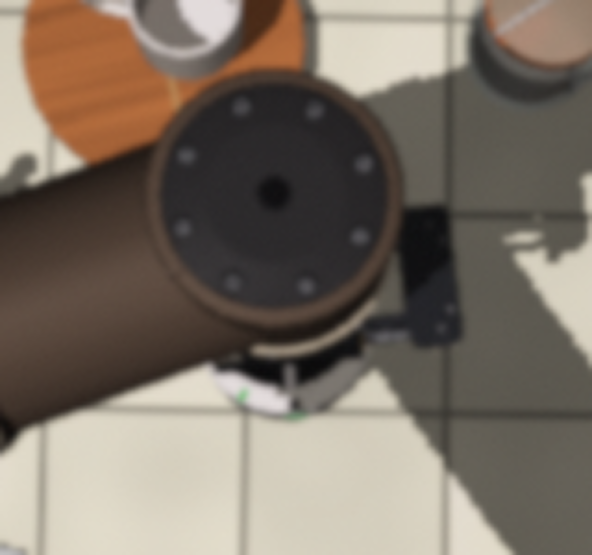

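```bash
cat > m4.py <<'E'
from h import *
from scipy.optimize import least_squares
import sys
zd=float(sys.argv[1]); k=sys.argv[2]
for n in('top','side'):
    f=dict(np.load(f'f_{n}{k}.npz'));W=world(f);x,y,z=[W[...,i] for i in range(3)]
    for nm,z0,r0 in(('disc',zd,.048),('collar',.13,.058)):
        g=f['img'].astype(int).mean(-1)
        r=np.hypot(x-.569,y-.011); m=(abs(z-z0)<.004)&(r<r0+.006)&(r>.028)
        if nm=='disc': m&=(g<110)
        P=W[m][:,:2];a=np.degrees(np.arctan2(P[:,1]-.011,P[:,0]-.569));rr=np.hypot(P[:,0]-.569,P[:,1]-.011);o=[]
        for b in range(-180,180,8):
            q=(a>=b)&(a<b+8)
            if q.sum()>3:
                j=np.argsort(rr[q])[-2]
                if rr[q][j]>r0-.004:o.append(P[q][j])
        o=np.array(o)
        if len(o)<5: print(n,nm,len(P),len(o));continue
        s=least_squares(lambda p:np.hypot(*(o-p).T)-(r0-.001),[.569,.011],loss='soft_l1',f_scale=.001)
        print(n,nm,len(P),len(o),s.x.round(4),np.sqrt(np.mean(s.fun**2)).round(4),np.degrees(np.arctan2(*(o-s.x).T[::-1])).round()[[0,-1]])
E
python3 m4.py .1806 3; python3 - <<'E'
from h import *
# pixel angles of pointer in top and side
for n in('top','side'):
    f=dict(np.load(f'f_{n}3.npz'))
    for p in([.5699-.045*np.cos(.129),.0102-.045*np.sin(.129),.1812],[.5695-.0535*np.cos(.129),.0108-.0535*np.sin(.129),.13]):
        u,v=proj(f,p);print(n,(u-230)*3.7,(v-120)*3.7)
E
```

```text
top disc 104 1
top collar 226 16 [0.5702 0.0113] 0.0005 [-179.  176.]
side disc 307 14 [0.5717 0.012 ] 0.0013 [ 37. 140.]
side collar 389 29 [0.5696 0.0117] 0.0009 [-174.  175.]
top 290.4426462050863 384.45873274664575
top 291.1862197896399 402.85765132085123
side 337.5564138481796 287.1062031278953
side 347.20452440209243 340.1677210608116
```

```bash
cat > m5.py <<'E'
from h import *
import sys
# python m5.py k cx cy zdisc : angles of lid pointer(s) about (cx,cy) and of collar marks
k=sys.argv[1]; cx,cy,zd=map(float,sys.argv[2:5])
def pol(f,z,r0,r1):
    A,Rr=np.meshgrid(np.radians(np.arange(90,330,.25)),np.linspace(r0,r1,12)); P=np.stack([cx+Rr*np.cos(A),cy+Rr*np.sin(A),0*A+z],-1).reshape(-1,3)
    E=np.array(f['extrinsics']);c=P@E[:3,:3].T+E[:3,3]
    u=f['cx']+f['fx']*c[:,0]/-c[:,2];v=f['cy']-f['fy']*c[:,1]/-c[:,2]
    return cv2.remap(f['img'].copy(),u.reshape(A.shape).astype(np.float32),v.reshape(A.shape).astype(np.float32),cv2.INTER_CUBIC)
rows=[]
for n in('top','side'):
    f=dict(np.load(f'f_{n}{k}.npz'))
    a=pol(f,zd,.028,.050);b=pol(f,.13,.047,.060);rows+=[cv2.resize(a,(960,100)),cv2.resize(b,(960,100))]
I=np.vstack(rows)[:,:,::-1].copy()
for d in range(90,330,10): cv2.line(I,((d-90)*4,0),((d-90)*4,6),(0,0,255),1)
I=I[:,160:560]  # 130..230 deg
cv2.imwrite(f'pics/m5_{k}.png',cv2.resize(I,None,fx=2,fy=1.4))
E
python3 m5.py 3 .5695 .0108 .1806
```

```text
(no output)
```

View pics/m5_3.png

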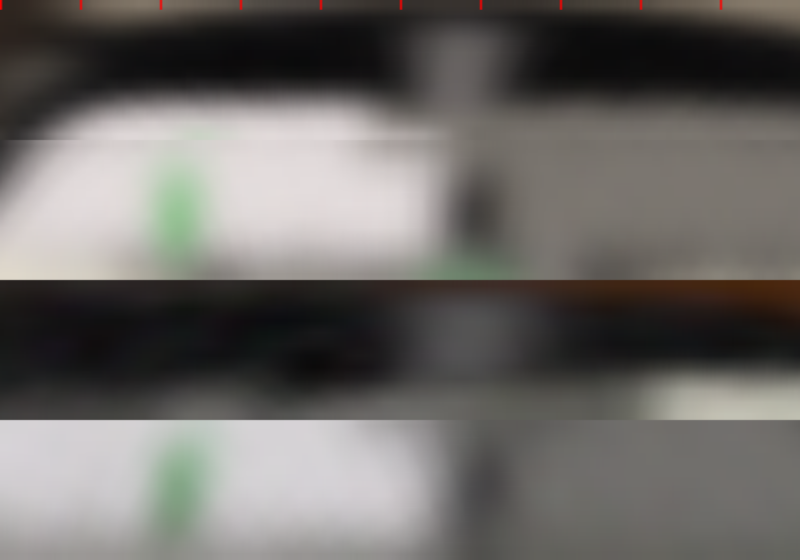

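Pointer and marks agree with the arm's reading to within about 1°. Descending slowly and watching the force.

```bash
python3 go.py .569 .0105 .162 .129; python3 -m inch '1 -0.002 -0.001 0.03 0 0 -0.004; 1 -0.002 -0.001 0.07 0 0 -0.004; 1 -0.002 -0.001 0.1 0 0 -0.004; 1 -0.002 -0.001 0.1 0 0 -0.004; 1 -0.002 -0.001 0.1 0 0 -0.004'; python3 go.py .569 .0105 .147 .129
```

```text
t 14.25 pos [0.5701 0.0104 0.1943] rot [ 3.1416e+00 -2.0000e-04  1.2580e-01] F [ 0.3  0.2 -0.6] w 0.0159
shift [-0.0038 -0.0009  0.1077] turn [ 0.     -0.0002 -0.0031] rows 0.6465103688565688 0.021450457336592402
t: 14.75
eef_pos: [0.5693, 0.0105, 0.1637]
ee_rot: [3.141, 0.001, 0.132]
force: [0.5, 0.4, -0.8]
width: 0.0158
t 14.75 pos [0.5693 0.0105 0.1637] rot [3.1412e+00 9.0000e-04 1.3180e-01] F [ 0.5  0.4 -0.8] w 0.0158
shift [-0.001   0.      0.0558] turn [0.0004 0.0009 0.0027] rows 0.33464696417424267 0.020184518598746932
```

```bash
python3 -m inch '1 -0.001 0 0.008 0 0 0; 1 -0.001 0 0.016 0 0 0; 1 -0.001 0 0.024 0 0 0; 1 -0.001 0 0.03 0 0 0; 1 -0.001 0 0.03 0 0 0'; python3 go.py .569 .0105 .147 .129
```

```text
t: 15.25
eef_pos: [0.5688, 0.0104, 0.1551]
ee_rot: [3.142, 0.0, 0.132]
force: [-0.2, -1.3, -0.1]
width: 0.0158
t 15.25 pos [0.5688 0.0104 0.1551] rot [3.1416e+00 3.0000e-04 1.3170e-01] F [-0.2 -1.3 -0.1] w 0.0158
shift [ 0.0006 -0.0002  0.0271] turn [0.     0.0003 0.0025] rows 0.1626135691040639 0.017900994321718933
```

```bash
python3 -m inch '1 0 0 0.006 0 0 0; 1 0 0 0.012 0 0 0; 1 0 0 0.018 0 0 0; 1 0 0 0.023 0 0 0; 1 0 0 0.023 0 0 0'; python3 go.py .569 .0105 .147 .129
```

```text
t: 15.75
eef_pos: [0.5688, 0.0105, 0.1477]
ee_rot: [3.141, 0.001, 0.132]
force: [-0.8, -1.5, -1.7]
width: 0.0156
t 15.75 pos [0.5688 0.0105 0.1477] rot [3.1415e+00 9.0000e-04 1.3170e-01] F [-0.8 -1.5 -1.7] w 0.0156
shift [0.0007 0.     0.0025] turn [0.0001 0.0009 0.0026] rows 0.015369244587777206 0.01929299513108239
```

```bash
python3 -m inch '1 0 0 0.003 0 0 0; 1 0 0 0.005 0 0 0; 1 0 0 0.005 0 0 0'; python3 go.py .569 .0105 .147 .129;python3 - <<'E'
from h import *
for n in('top','side'):
    f=grab(n,n+'4.png'); np.savez('f_%s4.npz'%n,**{k:f[k] for k in('img','range_z','fx','fy','cx','cy','extrinsics')})
    I=f['img'][120:270,230:390]; cv2.imwrite(f'pics/l4{n}.png',cv2.resize(I,None,fx=3.7,fy=3.7,interpolation=cv2.INTER_CUBIC)[:,:,::-1])
print(arm.get_state()['moment'])
E
```

```text
t: 16.05
eef_pos: [0.5689, 0.0104, 0.1473]
ee_rot: [3.141, 0.0, 0.132]
force: [-5.2, -1.8, 5.2]
width: 0.0154
t 16.05 pos [0.5689 0.0104 0.1473] rot [3.1414e+00 2.0000e-04 1.3200e-01] F [-5.2 -1.8  5.2] w 0.0154
shift [ 0.0005 -0.0001  0.001 ] turn [0.0002 0.0002 0.0029] rows 0.006876739314875153 0.020381249993285826
[-0.65198969  2.02522427 -0.01924386]
```

View pics/l4side.png

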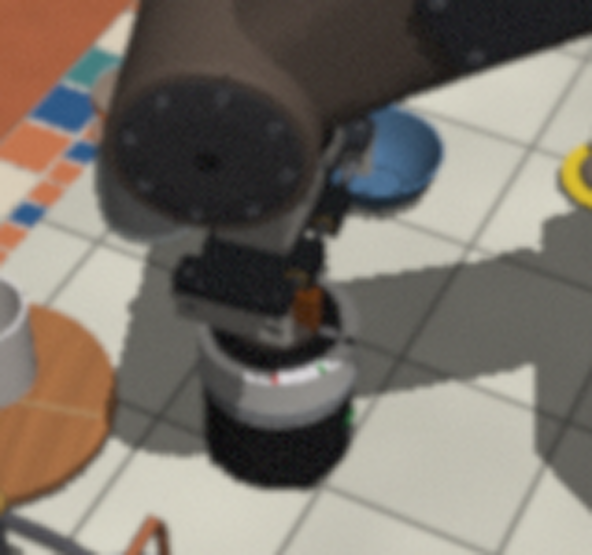

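```bash
python3 -m inch '1 -0.001 0 -0.001 0 0 0.02; 1 -0.001 0 -0.001 0 0 0.06; 1 -0.001 0 -0.001 0 0 0.1; 1 -0.001 0 -0.001 0 0 0.14; 1 -0.001 0 -0.001 0 0 0.17; 1 -0.001 0 -0.001 0 0 0.17'; python3 go.py .5688 .0105 .147 -.499; python3 -c "
from h import *;print(arm.get_state()['moment'])"
```

```text
t: 16.75
eef_pos: [0.5689, 0.0105, 0.1473]
ee_rot: [3.142, -0.0, -0.047]
force: [-3.3, -1.4, 3.3]
width: 0.0152
t 16.75 pos [0.5689 0.0105 0.1473] rot [ 3.1415e+00 -3.0000e-04 -4.6900e-02] F [-3.3 -1.4  3.3] w 0.0152
shift [-0.0004  0.0002  0.001 ] turn [ 0.000e+00 -3.000e-04  4.317e-01] rows 0.006770605433305798 3.0155051004369615
[-0.87876634  1.28131915  0.07353224]
```

```bash
python3 -m inch '1 -0.001 0 0 0 0 0.04; 1 -0.001 0 0 0 0 0.1; 1 -0.001 0 0 0 0 0.17; 1 -0.001 0 0 0 0 0.24; 1 -0.001 0 0 0 0 0.3; 1 -0.001 0 0 0 0 0.33;1 -0.001 0 0 0 0 0.33'; python3 go.py .5688 .0105 .147 -.499; python3 -c "
from h import *;print(arm.get_state()['moment'])"
```

```text
t: 17.45
eef_pos: [0.5688, 0.0103, 0.1473]
ee_rot: [3.141, -0.001, -0.391]
force: [-2.4, -3.6, 2.3]
width: 0.0159
t 17.45 pos [0.5688 0.0103 0.1473] rot [ 3.1414e+00 -7.0000e-04 -3.9140e-01] F [-2.4 -3.6  2.3] w 0.0159
shift [-0.0003 -0.0005  0.001 ] turn [ 1.000e-04 -6.000e-04  1.027e-01] rows 0.006959388429128717 0.7176381150858436
[-1.39763772  0.85251917  0.14914988]
```

```bash
python3 -m inch '1 0 0 0 0 0 0.04; 1 0 0 0 0 0 0.08; 1 0 0 0 0 0 0.103; 1 0 0 0 0 0 0.103; 1 0 0 0 0 0 0.103'; python3 go.py .5688 .0105 .147 -.499; python3 - <<'E'
from h import *
for n in('top','side'):
    f=grab(n,n+'5.png'); np.savez('f_%s5.npz'%n,**{k:f[k] for k in('img','range_z','fx','fy','cx','cy','extrinsics')})
    I=f['img'][120:270,230:390]; cv2.imwrite(f'pics/l5{n}.png',cv2.resize(I,None,fx=3.7,fy=3.7,interpolation=cv2.INTER_CUBIC)[:,:,::-1])
print(arm.get_state()['moment'])
E
python3 m5.py 5 .5688 .0105 .1345
```

```text
t: 17.95
eef_pos: [0.5688, 0.0104, 0.1473]
ee_rot: [-3.142, -0.001, -0.498]
force: [-1.3, -5.3, 3.9]
width: 0.0154
t 17.95 pos [0.5688 0.0104 0.1473] rot [-3.1416e+00 -5.0000e-04 -4.9820e-01] F [-1.3 -5.3  3.9] w 0.0154
shift [-0.0001 -0.0004  0.001 ] turn [-0.     -0.0005  0.0007] rows 0.006410262648980251 0.006217504117179363
[-1.81908084  0.70159269  0.16720534]
```

View pics/m5_5.png

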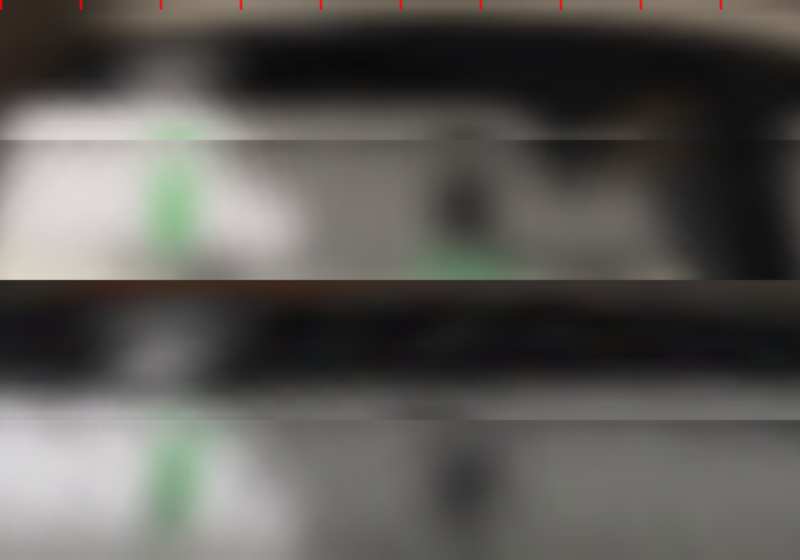

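View pics/l5side.png

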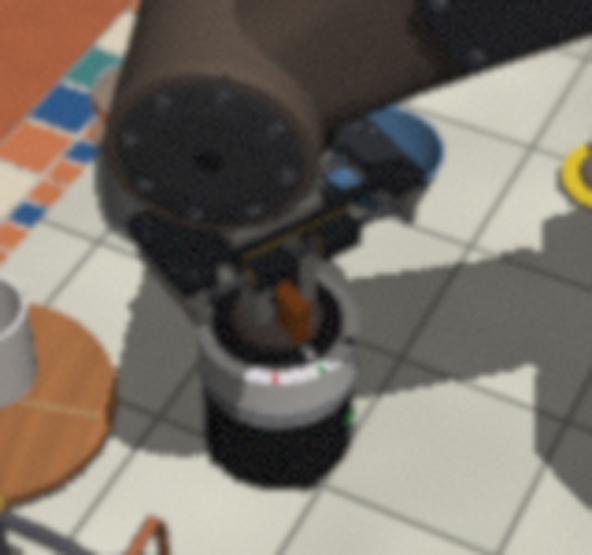

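View pics/l5top.png

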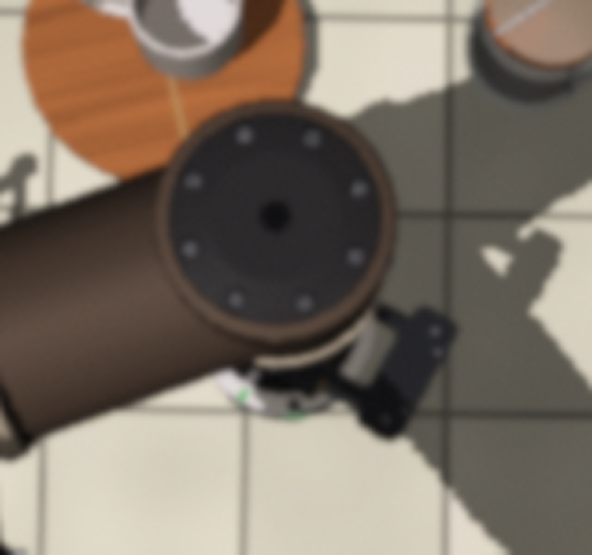

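The pointer at about 151.3° is within 1° of the green bar at 151.9°. I'll hold for a second and check for drift, and check that the funnel is still hanging.

```bash
python3 -m inch '1 0 0 0 0 0 0; 1 0 0 0 0 0 0; 1 0 0 0 0 0 0; 1 0 0 0 0 0 0; 1 0 0 0 0 0 0; 1 0 0 0 0 0 0; 1 0 0 0 0 0 0; 1 0 0 0 0 0 0; 1 0 0 0 0 0 0; 1 0 0 0 0 0 0'; python3 - <<'E'
from h import *
for n in('top','side'):
    f=grab(n,n+'6.png'); np.savez('f_%s6.npz'%n,**{k:f[k] for k in('img','range_z','fx','fy','cx','cy','extrinsics')})
    print(arm.get_state()['moment'])
E
python3 m5.py 6 .5688 .0105 .1345
```

```text
t: 19.05
eef_pos: [0.5688, 0.0104, 0.1473]
ee_rot: [-3.142, -0.001, -0.499]
force: [-2.2, -5.3, 4.0]
width: 0.0158
[-1.88541576  0.75777503  0.19213501]
[-1.82172339  0.8388968   0.25868342]
```

View pics/side6.png

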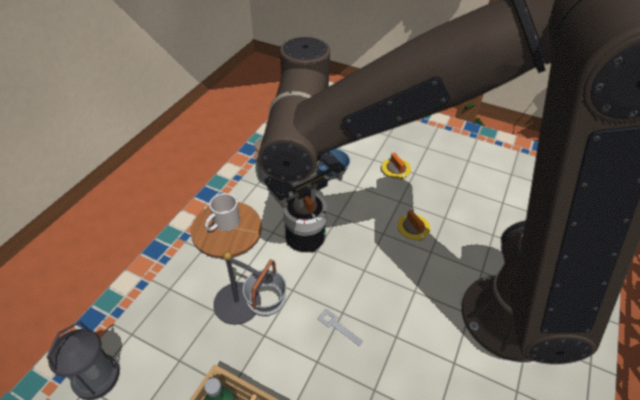

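View pics/m5_6.png

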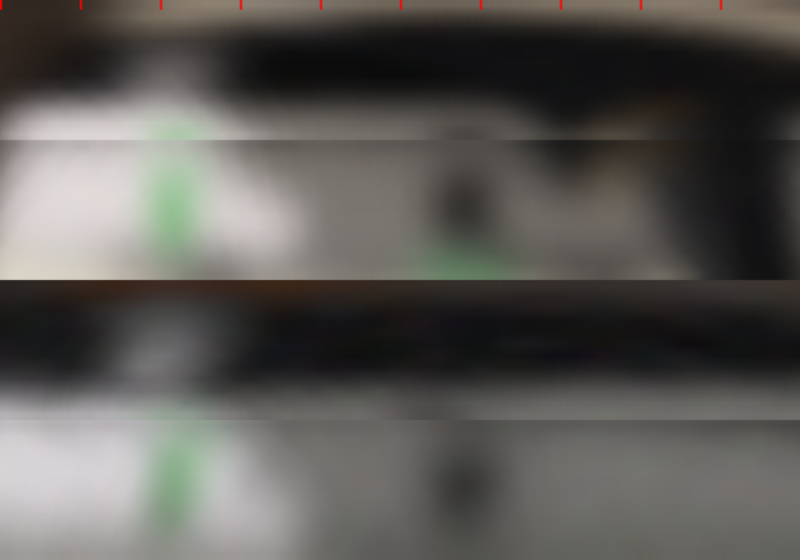

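Holding steady, the pointer is on the green bar and the funnel is still hanging at about (265,287). Handing in.

```bash
python3 -c "
from station import arm
print(arm.job_done()); s=arm.get_state(); print(s['t'],s['ee_rot'],s['force'],s['width'])"
```

```text
the job is handed in; nothing more can be done
None
the job is handed in; nothing more can be done
```

The job is done and handed in at about 19 s of the 56 s allowed. The funnel hangs on the stand's hook and the lid is held at the pulse mark, still gripped.

- **Funnel:** I lifted it out by its handle, gripping off-centre so the fingers cleared the hook. I slid it over the tip, lowered it until it touched down in the dip, and let go. The last side picture still shows it hanging there.
- **Lid:** It went through the entry slots and seated at its home height. I turned it clockwise about 36° in one direction, never near the 48° where the lock balls begin. It is held at 50 N.
- **Last checks:** The lid's pointer was within about 1° of the green bar in both cameras. It did not move over a one-second hold, and the measured spring torque was about 0.15–0.26 Nm, against 0.21 Nm expected at pulse.
- **Side load and press on the lid:** The lid is held with about 5 N of side force and 4 N of downward press, well below the limits.
- **Slight disagreement:** The collar outline and the collar marks placed the grinder's centre about 1 mm apart, which is inside the 2 mm play, so I used a point between the two.
- **Other objects:** The arm stayed well clear of the other things. I only looked them over in the pictures; I did not measure whether they had moved. In the last picture the arm partly hides the bowl and hides the jar.

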